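Free the left-hand clamp of the filter drawer and shut the drawer

ROBOT

A 7-joint arm with a two-finger parallel gripper is mounted at the origin on a cart in front of the work surface, level with it; the furniture and walls round the work are solid. World frame = base frame: x ahead of the robot, y to its left, z up, the work surface at z = 0. Lengths are in m, angles in rad, forces in N, time in s.
With the tool pointing down it reaches from about 0.35 to 0.9 m from the base axis. Payload 8.1 kg.
Tool frame: the origin (TCP) lies at the very end of the fingers, on their centre line; the grasp point (between the pads) lies manip.pinch_z behind it (manip.pinch_z is the distance from the TCP to the grasp point, in m); z points along the fingers, y is the line along which they close (so a half turn about z gives the same grasp; the last joint's range is limited). The gripper opens to 85 mm and grips with 20 to 120 N. Pads are 22 mm wide; open, the fingers measure 114 mm over their backs; the gripper's body (76 mm by 85 mm) begins 54 mm behind the grasp point. The pads swing forward as they close: fully open they stand 13 mm farther back than shut.
Start: joints at [-1.24, 0.434, 0.025, 1.573, -0.012, 1.134, -0.075], TCP at [0.263, 0.567, 0.231] pointing down, gripper open.
Joint ranges: [-2.62, 2.62], [-0.44, 2.09], [-1.27, 1.32], [0.08, 2.57], [-1.32, 4.46], [0.12, 2], [-2.74, 2.74]. Speed limits (rad/s): [2.22, 2.22, 3.01, 3.01, 3.14, 3.14, 3.14].

INTERFACE

Orientations are given as a unit quaternion [x, y, z, w].
In Python, from workcell import status, grab_frame, camera_info, workorder, manip gives the robot as it stands. The module is installed in compiled form; this text tells all that it offers.
- The arm moves only by the tool jog_arm, never from a script. Its argument "plan" is text: rows parted by semicolons, each of 7 numbers parted by spaces: the shift along the tool's x, y, z in units of 25 mm (1.0 is 25 mm), then the turn, a rotation vector about the tool's x, y, z in rad, then the closure, from -1 (fully open) to 1 (shut). In form: tx ty tz ax ay az grip; .... A call has 1 to 10 rows; each row shifts and turns the commanded pose from where the row before left it, along the tool's axes as they then stand; what a row does not reach is not made up. A row lasts 1/8 s, in which the tool goes at most 62.5 mm and 10.7 degrees, less where a joint would pass 70% of its speed; a pose out of reach is approached as far as the arm can. A call is refused whole if a number of a shift passes 1 or a number of a turn 0.188, either way. A call with a gripper value outside its range is refused whole. The fingers move at their own pace and stop on an object; "force" is the grip in N (left out, the last holds). Time passes only in rows, so rows that do not move let the fingers close. It gives the time, the measured TCP pose, the force, the opening and the grip force at its end, in the units of the state.
- status.sense(): the state, without advancing time (a new reading comes with each control period).
- grab_frame(name): name is "scene" or "side" or "wrist"; returns the picture (480x640x3 uint8, red, green, blue); there is no depth.
- camera_info(name): a dict with "fx", "fy", "cx", "cy" (pixels), "rvec" (rotation vector, rad) and "tvec" (3), from world to camera coordinates, as OpenCV has them; the wrist camera has in their place "hand_eye" (4x4, takes a point from camera to tool coordinates, whose origin is the TCP and whose axes are the flange's). Camera axes: x right, y down, z forward; pixel columns grow to the right and rows downward; lengths in m; the calibration is good to about 2 mm. A picture is of the moment at which its call begins: read the wrist's pose just before it. camera_info takes no time and is no camera call.
- workorder.sign_off(): hands the job in; it is judged then, once.
The state is a dict: "clock": time; "joint_positions": joint angles; "qvel": joint speeds; "effort": joint torques, N m; "position": TCP position; "ee_rot": TCP orientation; "ft_force": force on the tool from outside, world axes, zero at the start; "moment": the same for the moment, N m; "opening": finger opening in m; "finger_force": force on a finger pad.
Only numpy, scipy, OpenCV 4.12 (cv2) and the standard library are available. Lean on these libraries where they do the work, as an engineer would, in place of code of your own. Each camera call takes 0.05 s, during which the arm holds its last target. There are 200 camera calls.

TASK

The filter drawer of the small blue unit is standing part open, locked by the clamp lever on top. The clamp has a left-hand thread: swing the orange-tipped lever clockwise, seen from above, a good quarter turn to loosen it (never force it counter-clockwise), then push the drawer fully home until it clicks into its detent, and leave the clamp loose. Leave the blue rubber blower and the black film bottle standing where they are.

Things in the scene. Friction and masses are not known exactly. Their poses are not given: they have to be found in the camera images.
- loader: blue filter-drawer unit, fixed to the table: cover and walls 110 mm deep (its x) by 150 mm wide (its y), flat cover top at height 48 mm, on a 6 mm aluminium flange 140 x 170 mm whose front edge lies at local x = -60 mm. Origin: centre of the housing at table level. Its x axis points from the drawer front to the back, z up. The drawer opens towards its -x.
- clamp_axis (a point): point on the upright clamp axis, 78 mm above the table, straight above the origin of loader (middle of the cover). The axis carries a black hub 28 mm across, its top at 84 mm, on an aluminium boss 32 mm across. A white curved arrow on the cover shows the loosening (clockwise) direction.
- lever_grip (a point): point on the centre line of the lever's orange end, 75 mm from the axis, 79 mm above the table; it swings with the lever and rises 3 mm per rad as it loosens. It is a nearly level round bar ending 98 mm from the axis: black and 13 mm thick out to 62 mm, then orange and 16 mm thick. Its underside here is at 71 mm, 23 mm above the cover.
- clamp (a joint): lever angle, rad: 0 = tight, grows clockwise seen from above (loosening, left-hand thread); starts at 0 to 0.35, stop at 2.2. At q the lever points 100 degrees minus q, counter-clockwise from the loader's +x. Turning takes 0.25 N m (3 to 4 N at lever_grip), and it stays where left. Below 0 it is springy stiff (over-tightened). Drawer free beyond about 0.9; 1.2 and over counts as loose.
- drawer (a joint): opening of the drawer, m: 0 = fully home at a firm stop, up to 0.085; starts at 0.053 to 0.066. The clamp screw's foot stands in the way of the drawer's middle rail, so that it cannot go below 0.05 until the clamp is loose. Slides along the loader's -x, friction 1.5 N. In the last 10 mm a spring detent resists (5 to 8 N to pass), and draws it home over the last 3 mm.
- drawer_face (a point): centre of the outer face of the grey drawer front, 27 mm above the table; moves with the drawer. The front plate is 146 mm wide, from 8 to 46 mm above the table, flat, with a black pull lip 60 mm wide in the middle that stands 6 mm proud of the face at heights 40 to 45 mm. When home the face lies 61 mm in front of the loader's origin.
- blower: blue rubber dust blower, standing upright, 49 mm across and 96 mm tall; origin at the centre of its underside. Bystander.
- film_can: black film bottle with a black cap, standing upright, 31 mm across and 52 mm tall; origin at the centre of its underside. Bystander.

How it is judged:
On the way, in this order (a step that is already met when the one before it is completed fails the run):
1. the clamp is turned clockwise to loose (1.2 rad or more) while the drawer still stands open (value of joint clamp above 1.2 rad and value of joint drawer above 0.03 m), for 0.1 s.
2. the drawer is home in its detent (value of joint drawer below 0.003 m), for 0.2 s.
At the end, for the whole second after the job is handed in: The drawer is home within 3 mm and at rest, the clamp is still loose (1.2 rad or more clockwise from tight), and the blower and the film bottle stand upright (value of joint clamp above 1.2 rad and value of joint drawer below 0.003 m and velocity of joint drawer below 0.005 m/s and angle between each of blower, film_can's own z axis and vertical below 0.2 rad); the robot touches nothing.
It fails at once if the clamp is forced the wrong way (more than 0.15 rad past tight) (value of joint clamp below -0.15 rad).
It fails at once if the blower or the film bottle is knocked over or shifted by more than 30 mm (distance of any of blower, film_can from where it was at the start of the episode above 0.03 m or angle between any of blower, film_can's own z axis and vertical above 0.5 rad).
It also fails if it takes over 54 s, if anything falls off the work surface, if the arm or the gripper's body presses on something with over 40 N, if the wrist force passes 120 N, or if a joint passes its speed limit or range.

## Working session

There is one attempt and no reset: what is moved stays moved. The work goes in short steps, Python scripts to look and compute and a tool call to move; the robot and the scene stay as the last step left them, time stands still between calls to the robot, and variables do not carry over. Pictures are saved under pics/ and viewed, at most 10 in all, crops included, and the job is handed in when it is done.

Besides the shell and the picture viewer there is one more tool, called after "Emit:" by a JSON object that holds its "method" and its "body", one argument or row to a line. jog_arm: Moves the arm, as the interface text tells. Its arguments: {"type":"object","properties":{"plan":{"type":"string"},"force":{"type":"number"}},"required":["plan"]}

```bash
mkdir -p pics; cat > h.py <<'E'
import numpy as np, cv2
from workcell import status, grab_frame, camera_info, workorder, manip
from scipy.spatial.transform import Rotation as R
def cam(n, st=None):
    c=camera_info(n); K=np.array([[c['fx'],0,c['cx']],[0,c['fy'],c['cy']],[0,0,1]])
    if 'hand_eye' in c:
        T=np.eye(4); T[:3,:3]=R.from_quat(st['ee_rot']).as_matrix(); T[:3,3]=st['position']
        M=T@np.array(c['hand_eye']); return K,M[:3,:3],M[:3,3]
    W=R.from_rotvec(np.ravel(c['rvec'])).as_matrix(); t=np.ravel(c['tvec'])
    return K,W.T,-W.T@t
def ray(C,u,v):
    K,W,o=C; d=W@np.linalg.solve(K,[u,v,1.]); return o,d/np.linalg.norm(d)
def onplane(C,u,v,z):
    o,d=ray(C,u,v); return o+d*(z-o[2])/d[2]
def tri(C1,p1,C2,p2):
    A=0;b=0
    for C,p in((C1,p1),(C2,p2)):
        o,d=ray(C,*p);P=np.eye(3)-np.outer(d,d);A=A+P;b=b+P@o
    return np.linalg.solve(A,b)
def proj(C,X):
    K,W,o=C; p=K@(W.T@(np.asarray(X)-o)); return p[:2]/p[2]
E
python3 - <<'E'
from h import *
s=status.sense(); print(s, manip.pinch_z)
for n in('scene','side'):
    im=grab_frame(n); cv2.imwrite(f'pics/{n}0.png',im[:,:,::-1]); print(n,cam(n)[2])
E
```

```text
{'clock': 0.0, 'joint_positions': array([-1.2395793 ,  0.43522087,  0.02493403,  1.57411281, -0.01157993,
        1.13399009, -0.0751178 ]), 'qvel': array([-1.30210569e-04,  1.63621065e-03,  1.15327788e-03, -2.15596597e-04,
        8.74399091e-04, -4.22878577e-04,  4.36809917e-05]), 'effort': array([-4.20410779e-04, -6.70469069e+01,  1.02478243e+00, -3.16218066e+01,
        1.54820248e-02,  1.21875858e-02,  2.40136785e-05]), 'position': array([0.26253315, 0.5666229 , 0.23052075]), 'ee_rot': array([ 2.15232999e-01,  9.76562403e-01, -7.87116400e-04, -9.88784880e-05]), 'ft_force': array([ 0.07457763, -0.27057506,  0.08005114]), 'moment': array([-0.01289027, -0.00570302,  0.01779969]), 'finger_force': 0.0, 'opening': 0.085749400610819} 0.0187
scene [-0.06195449 -0.47924894  0.59676006]
side [ 0.45713966 -0.61627863  0.61124607]
```

View pics/scene0.png

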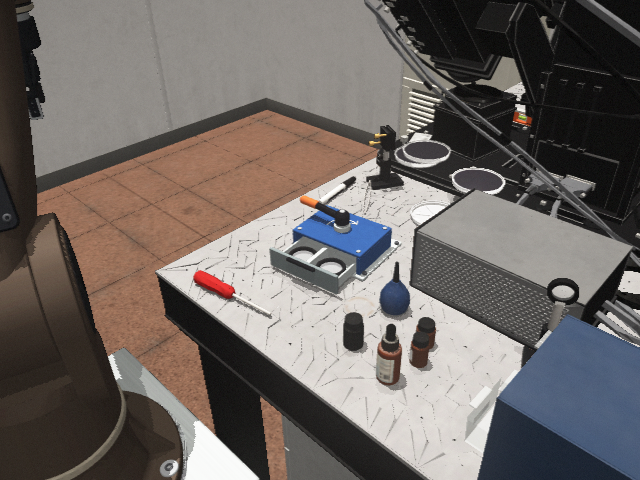

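View pics/side0.png

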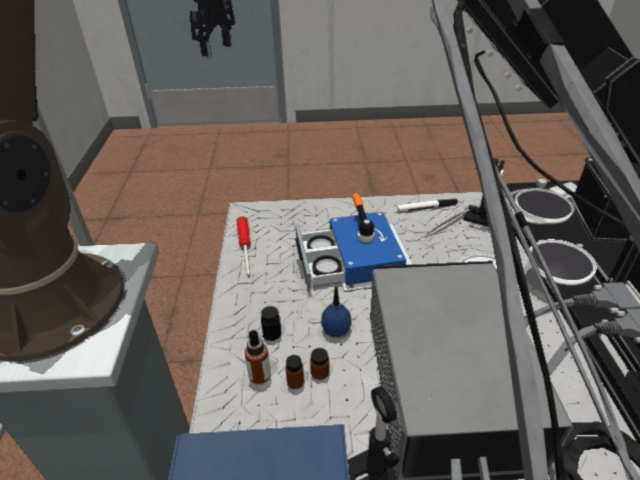

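The scene view shows the unit with its cover near (345,240), hub (341,215) and orange tip (310,201). The side view shows hub (366,228), orange tip (357,201), blower (336,320) and film bottle (271,322). The drawer opens to the left in both.

```bash
python3 - <<'E'
from h import *
D={}
tiles=[]
for n,box in(('scene',(255,175,160,125)),('side',(285,180,160,125))):
    im=cv2.imread(f'pics/{n}0.png'); hsv=cv2.cvtColor(im,cv2.COLOR_BGR2HSV); C=cam(n)
    x,y,w,h=box
    m=np.zeros(im.shape[:2],np.uint8); m[y:y+h,x:x+w]=255
    o=cv2.inRange(hsv,(8,170,150),(20,255,255))&m; v,u=np.nonzero(o)
    D[n]=(C,(u.mean(),v.mean())); print(n,'orange',len(u),D[n][1],u.min(),u.max(),v.min(),v.max())
    b=cv2.inRange(hsv,(105,150,90),(122,255,255))&m
    c=max(cv2.findContours(b,0,2)[0],key=cv2.contourArea)
    p=cv2.approxPolyDP(cv2.convexHull(c),2.5,True)[:,0]
    for q in p: print(q,onplane(C,*q,.048).round(4))
    tiles.append(cv2.resize(im[y:y+h,x:x+w],None,fx=4.9,fy=4.9,interpolation=cv2.INTER_CUBIC)[:,:400*2])
print('grip pt',tri(*D['scene'],*D['side']))
print('hub',tri(D['scene'][0],(341,215),D['side'][0],(366,228)))
cv2.imwrite('pics/crop.png',cv2.resize(np.hstack(tiles),(800,306)))
S,T=D['scene'][0],D['side'][0]
print('blower',onplane(S,395,310,.0),onplane(T,336,336,0.0)); print('can',onplane(S,353,347,0),onplane(T,271,338,0))
E
```

```text
scene orange 85 (np.float64(308.4470588235294), np.float64(200.68235294117648)) 301 317 196 205
[390 228] [0.6259 0.0172 0.048 ]
[360 256] [0.5212 0.0011 0.048 ]
[294 230] [0.5014 0.1447 0.048 ]
[308 219] [0.5461 0.1525 0.048 ]
[350 214] [0.6136 0.1049 0.048 ]
side orange 81 (np.float64(356.71604938271605), np.float64(198.8395061728395)) 353 361 193 205
[383 215] [0.6096 0.1482 0.048 ]
[404 263] [0.6244 0.0044 0.048 ]
[347 271] [ 0.5233 -0.0089  0.048 ]
[331 219] [0.5061 0.1427 0.048 ]
grip pt [0.5578943  0.16169271 0.07995989]
hub [0.56715292 0.08479139 0.071303  ]
blower [ 0.49615735 -0.09647861  0.        ] [ 0.49673455 -0.10962426  0.        ]
can [ 0.38673959 -0.10053499  0.        ] [ 0.39196625 -0.10650729  0.        ]
```

```bash
python3 - <<'E'
from h import *
im=cv2.imread('pics/side0.png')[180:300,285:425]
cv2.imwrite('pics/sidecrop.png',cv2.resize(im,None,fx=5,fy=5,interpolation=cv2.INTER_CUBIC))
E
```

```text
(no output)
```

View pics/sidecrop.png

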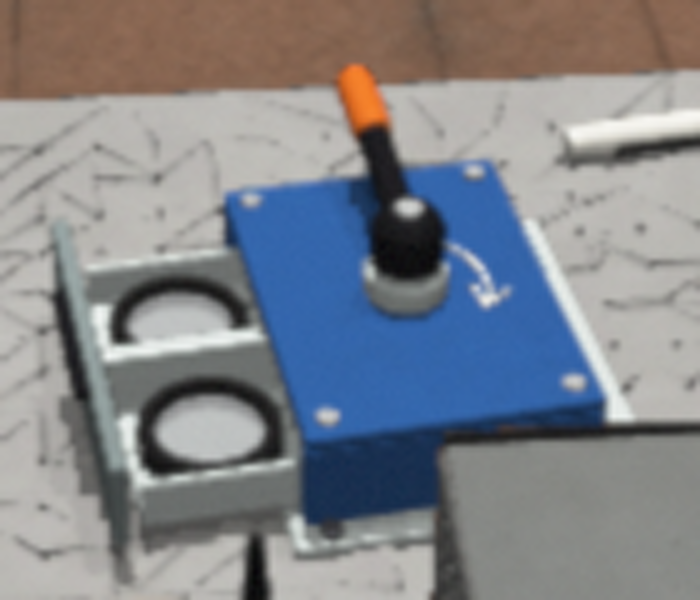

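The crop confirms the cover corners, the hub at (408,235) and the orange tip at (357,90) in crop pixels. The lever points roughly along world +y and the white arrow runs clockwise. The triangulated grip height of 80 mm fits the text. I'm moving towards it at height.

Emit:
{"method": "jog_arm", "body": {
  "plan": "-1 -0.64 0 0 0 0 0;-1 -0.64 0 0 0 0 1;-1 -0.64 0 0 0 0 1;-1 -0.64 0 0 0 0 1;-1 -0.64 0 0 0 0 1;-1 -0.64 0 0 0 0 1;-1 -0.64 0 0 0 0 1;-1 -0.64 0 0 0 0 1;-1 -0.64 0 0 0 0 1;-1 -0.64 0 0 0 0 1",
  "force": 40
}}

```text
clock: 1.35
position: [0.4225, 0.3158, 0.231]
ee_rot: [0.215, 0.977, -0.0, -0.0]
ft_force: [0.4, -0.1, 0.7]
opening: 0.0
finger_force: 0.0
```

Emit:
{"method": "jog_arm", "body": {
  "plan": "-1 -0.64 0 0 0 0 1;-1 -0.64 0 0 0 0 1;-1 -0.64 0 0 0 0 1;0 0 0 0 0 0.187 1;0 0 0 0 0 0.187 1;0 0 0 0 0 0.187 1;0 0 0 0 0 0.187 1;0 0 0 0 0 0.187 1;0 0 0 0 0 0.05 1;0 0 0 0 0 0 1"
}}

```text
clock: 2.6
position: [0.4699, 0.2417, 0.231]
ee_rot: [0.651, 0.759, -0.0, -0.0]
ft_force: [-0.6, 0.0, -0.0]
opening: -0.0001
finger_force: 0.0
```

```bash
python3 - <<'E'
from h import *
T=cam('side')
for p in((228,195),(490,160),(605,405),(305,443)): print(onplane(T,p[0]/5+285,p[1]/5+180,.048).round(4))
s=status.sense(); im=grab_frame('wrist'); cv2.imwrite('pics/w0.png',im[:,:,::-1])
import pickle; pickle.dump(s,open('w0.pkl','wb'))
print(s['position'],s['joint_positions'],R.from_quat(s['ee_rot']).as_matrix().round(3),s['clock'],s['opening'])
C=cam('wrist',s)
hsv=cv2.cvtColor(im,cv2.COLOR_RGB2HSV)
o=cv2.inRange(hsv,(8,170,150),(20,255,255)); v,u=np.nonzero(o); print(len(u))
if len(u): print(u.mean(),v.mean(),u.min(),u.max(),v.min(),v.max(),onplane(C,u.mean(),v.mean(),.079),
  tri(C,(u.mean(),v.mean()),T,(356.7,198.8)))
E
```

```text
[0.5053 0.1428 0.048 ]
[0.6111 0.1583 0.048 ]
[0.6289 0.0093 0.048 ]
[ 0.5221 -0.0027  0.048 ]
[0.46989734 0.2417316  0.23104124] [-0.84162894  0.28006277  0.33766569  1.82853075 -0.10555071  1.05111396
 -0.31089587] [[-0.152  0.988 -0.   ]
 [ 0.988  0.152 -0.   ]
 [-0.    -0.001 -1.   ]] 2.6 -0.00014296951128189335
467
407.52248394004283 325.04496788008566 398 417 310 340 [0.5560289  0.16346234 0.079     ] [0.55713477 0.16329021 0.07879257]
```

View pics/w0.png

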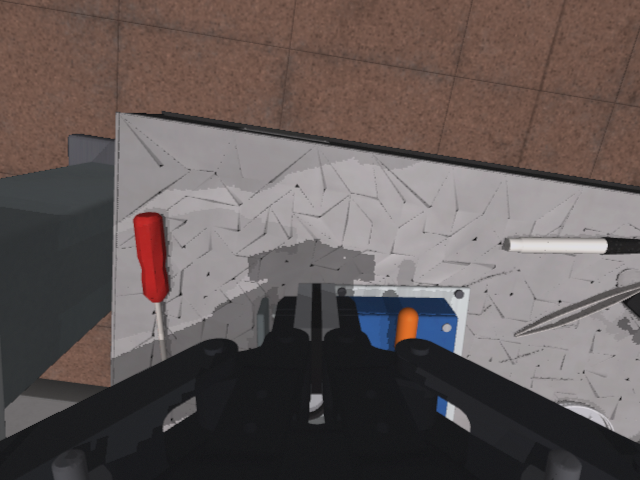

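The wrist view shows the orange tip at (407,325), which triangulates to (0.557, 0.163, 0.079). From that I get origin ≈ (0.567, 0.077), yaw ≈ 6.7° and q ≈ 0.18. I'm going beside the lever on its near side and descending.

Emit:
{"method": "jog_arm", "body": {
  "plan": "-0.96 0.34 0 0 0 0 1;-0.96 0.34 0 0 0 0 1;-0.96 0.34 0 0 0 0 1;-0.96 0.34 0 0 0 0 1;0 0 1 0 0 0 1;0 0 1 0 0 0 1;0 0 1 0 0 0 1;0 0 1 0 0 0 1;0 0 0.5 0 0 0 1;0 0 0 0 0 0 1"
}}

```text
clock: 3.9
position: [0.518, 0.1518, 0.1183]
ee_rot: [0.651, 0.759, -0.001, -0.0]
ft_force: [-0.8, -0.6, 0.0]
opening: 0.0005
finger_force: 0.0
```

```bash
python3 - <<'E'
from h import *
im=grab_frame('scene')[150:310,240:440,::-1]
cv2.imwrite('pics/s1.png',cv2.resize(im,None,fx=3.5,fy=3.5,interpolation=cv2.INTER_CUBIC))
E
```

```text
(no output)
```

View pics/s1.png

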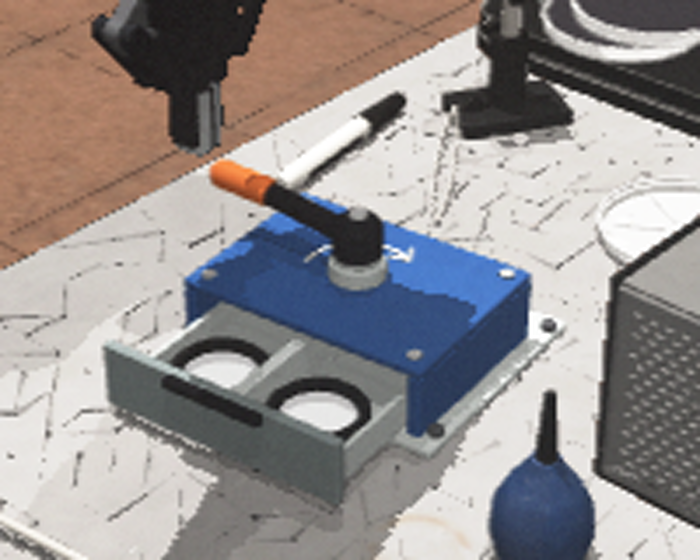

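The view shows the finger tip at (205,150) in the crop, on the near (−x) side of the orange grip at (240,180). I'm descending and checking clearance to the grey box.

Emit:
{"method": "jog_arm", "body": {
  "plan": "0 0 1 0 0 0 1;0 0 1 0 0 0 1;0 0 0.35 0 0 0 1;0 0 0 0 0 0 1;0 0.4 0 0 0 0 1;0 0 0 0 0 0 1"
}}

```text
clock: 4.7
position: [0.53, 0.1539, 0.0611]
ee_rot: [0.651, 0.759, 0.001, 0.001]
ft_force: [-0.4, -0.4, 0.1]
opening: -0.0003
finger_force: 0.0
```

```bash
python3 - <<'E'
from h import *
S=cam('scene');T=cam('side')
print(onplane(S,413,265,0), 'top near corner',tri(S,(413,228),T,(372,268)),'top left-back',tri(S,(470,192),T,(495,262)))
print(cam('wrist',status.sense())[2])
E
```

```text
[ 0.61588496 -0.04628201  0.        ] top near corner [ 0.5532742  -0.08153538  0.12291487] top left-back [ 0.74912335 -0.06811281  0.10554366]
[0.51931678 0.22063291 0.20374113]
```

Emit:
{"method": "jog_arm", "body": {
  "plan": "0 0.2 0.16 0 0 0 1;0.1 0.47 0 0 0 0.15 1;0.1 0.47 0 0 0 0.15 1;0.1 0.47 0 0 0 0.15 1;0.1 0.47 0 0 0 0.15 1;0 0 0 0 0 0 1"
}}

```text
clock: 5.45
position: [0.5802, 0.1607, 0.0556]
ee_rot: [0.846, 0.533, -0.0, 0.0]
ft_force: [0.3, 0.3, -0.4]
opening: -0.0002
finger_force: 0.0
```

```bash
cat > lev.py <<'E'
from h import *
O=np.array([.567,.077])
D=[]
for n in('scene','side'):
    im=grab_frame(n); hsv=cv2.cvtColor(im,cv2.COLOR_RGB2HSV); m=np.zeros(im.shape[:2],np.uint8); m[170:310,250:450]=255
    o=cv2.inRange(hsv,(8,170,120),(20,255,255))&m; v,u=np.nonzero(o); C=cam(n)
    if len(u)<10: print(n,len(u)); continue
    p=onplane(C,u.mean(),v.mean(),.081)[:2]-O; print(n,len(u),(p+O).round(4),'q',round(np.radians(106.7)-np.arctan2(p[1],p[0]),3))
s=status.sense(); p=s['position'][:2]-O; print(s['position'],s['ft_force'],'r',np.hypot(*p),'tcp q',np.radians(106.7)-np.arctan2(p[1],p[0]),s['joint_positions'][-1])
E
python3 lev.py
```

```text
scene 53 [0.603 0.152] q 0.739
side 47 [0.6016 0.1481] q 0.744
[0.58002534 0.16075117 0.05588066] [-0.01655249 -0.17863102  0.46790168] r 0.08475799593681284 tcp q 0.4457582668677076 -0.4444820637220736
```

Emit:
{"method": "jog_arm", "body": {
  "plan": "0.06 0.47 0 0 0 0.15 1;0.06 0.47 0 0 0 0.15 1;0.06 0.47 0 0 0 0.15 1;0.06 0.47 0 0 0 0.15 1;0.06 0.47 0 0 0 0.15 1;0.06 0.47 0 0 0 0.15 1;0 0 0 0 0 0 1"
}}

```text
clock: 6.42
position: [0.6336, 0.1168, 0.0564]
ee_rot: [0.994, 0.113, 0.001, -0.0]
ft_force: [-0.0, 1.9, 0.2]
opening: -0.0004
finger_force: 0.3
```

```bash
python3 lev.py
```

```text
scene 87 [0.6481 0.1008] q 1.577
side 123 [0.6436 0.0987] q 1.586
[0.63237093 0.11676897 0.05595077] [-0.44696827  0.69229458  0.13844661] r 0.07651751112961361 tcp q 1.3157233581576384 -1.0818967243565278
```

The lever is at q ≈ 1.58. I'm backing off, rising and moving to the front of the drawer.

Emit:
{"method": "jog_arm", "body": {
  "plan": "0 -1 0 0 0 0 1;0 0 -1 0 0 0.11 1;0 0 -1 0 0 0 1;0 0 -1 0 0 0 1;0 0 -1 0 0 0 1;-0.9 0.22 0 0 0 0 1;-0.9 0.22 0 0 0 0 1;-0.9 0.22 0 0 0 0 1;-0.9 0.22 0 0 0 0 1;-0.9 0.22 0 0 0 0 1"
}}

```text
clock: 7.78
position: [0.5171, 0.1006, 0.1558]
ee_rot: [0.998, 0.058, -0.0, 0.0]
ft_force: [-0.2, -0.5, -0.2]
opening: 0.0002
finger_force: 0.0
```

Emit:
{"method": "jog_arm", "body": {
  "plan": "-0.9 0.22 0 0 0 0 1;-0.9 0.22 0 0 0 0 1;-0.9 0.22 0 0 0 0 1;-0.9 0.22 0 0 0 0 1;-0.9 0.22 0 0 0 0 1;0 0 0 0 0 0 1;0 0 0 0 0 0 1"
}}

```text
clock: 8.65
position: [0.4104, 0.0615, 0.1562]
ee_rot: [0.998, 0.058, 0.0, -0.0]
ft_force: [0.4, -0.1, 0.2]
opening: 0.0001
finger_force: 0.0
```

```bash
python3 lev.py; python3 - <<'E'
from h import *
s=status.sense();print(R.from_quat(s['ee_rot']).as_matrix().round(3))
im=grab_frame('side')[150:310,250:450,::-1]
cv2.imwrite('pics/s2.png',cv2.resize(im,None,fx=3.5,fy=3.5,interpolation=cv2.INTER_CUBIC))
E
```

```text
scene 52 [0.6487 0.0984] q 1.607
side 146 [0.6439 0.1   ] q 1.571
[0.41068643 0.06132114 0.15617843] [ 0.00120393  0.65876716 -0.1567318 ] r 0.1570979324516039 tcp q 4.903889414572851 -1.3456205639598702
[[ 0.993  0.114  0.001]
 [ 0.114 -0.993 -0.   ]
 [ 0.001  0.    -1.   ]]
```

View pics/s2.png

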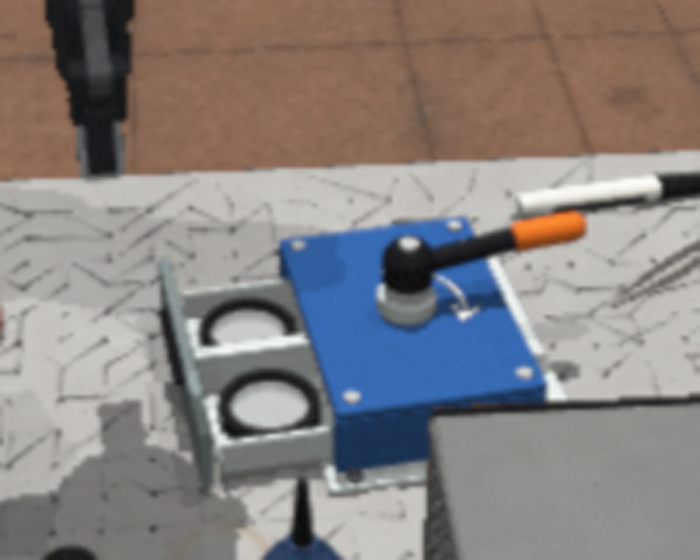

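The lever now points to (580,225) in the crop, loose, and the drawer is still open with its face near (185,370). I'm descending in front of the face and pushing.

Emit:
{"method": "jog_arm", "body": {
  "plan": "-0.4 0 1 0 0 0 1;0 0 1 0 0 0 1;0 0 1 0 0 0 1;0 0 1 0 0 0 1;0 0 1 0 0 0 1;0 0 0.25 0 0 0 1;0 0 0 0 0 0 1"
}}

```text
clock: 9.68
position: [0.4002, 0.0597, 0.0248]
ee_rot: [0.998, 0.056, -0.0, 0.0]
ft_force: [-0.2, -0.6, -0.1]
opening: 0.0
finger_force: 0.0
```

Emit:
{"method": "jog_arm", "body": {
  "plan": "0.4 0 0 0 0 0 1;0.4 0 0 0 0 0 1;0.4 0 0 0 0 0 1;0.4 0 0 0 0 0 1;0.4 0 0 0 0 0 1;0.4 0 0 0 0 0 1;0.4 0 0 0 0 0 1;0 0 0 0 0 0 1"
}}

```text
clock: 10.68
position: [0.471, 0.0677, 0.0249]
ee_rot: [0.998, 0.056, 0.001, 0.0]
ft_force: [-0.7, -0.5, 0.7]
opening: -0.0003
finger_force: 0.0
```

Emit:
{"method": "jog_arm", "body": {
  "plan": "0.2 0 0 0 0 0 1;0.2 0 0 0 0 0 1;0.2 0 0 0 0 0 1;0 0 0 0 0 0 1"
}}

```text
clock: 11.18
position: [0.4848, 0.0694, 0.0248]
ee_rot: [0.998, 0.056, 0.0, 0.0]
ft_force: [-0.5, 1.2, 0.3]
opening: 0.0001
finger_force: 0.0
```

Emit:
{"method": "jog_arm", "body": {
  "plan": "0.1 0 0 0 0 0 1;0.1 0 0 0 0 0 1;0 0 0 0 0 0 1"
}}

```text
clock: 11.55
position: [0.4872, 0.0699, 0.0244]
ee_rot: [0.998, 0.056, -0.002, -0.0]
ft_force: [-7.5, -0.8, 5.7]
opening: -0.0001
finger_force: 4.1
```

Emit:
{"method": "jog_arm", "body": {
  "plan": "0.1 0 0 0 0 0 1;0.1 0 0 0 0 0 1;0 0 0 0 0 0 1"
}}

```text
clock: 11.92
position: [0.4873, 0.07, 0.0236]
ee_rot: [0.998, 0.056, -0.006, -0.001]
ft_force: [-21.7, -2.9, 15.6]
opening: 0.0001
finger_force: 11.2
```

Emit:
{"method": "jog_arm", "body": {
  "plan": "0.1 0 0 0 0 0 1;0.1 0 0 0 0 0 1;0 0 0 0 0 0 1"
}}

```text
clock: 12.3
position: [0.4873, 0.0701, 0.0229]
ee_rot: [0.998, 0.056, -0.011, -0.001]
ft_force: [-35.1, -5.1, 26.4]
opening: -0.0002
finger_force: 18.3
```

The push reached a firm stop at the expected home position. I'm backing off and checking.

Emit:
{"method": "jog_arm", "body": {
  "plan": "-0.4 0 0 0 0 0 1;-0.4 0 0 0 0 0 1;-0.6 0 0 0 0 0 1;-0.8 0 0 0 0 0 1;-0.8 0 -0.5 0 0 0 1;0 0 -1 0 0 0 1;0 0 -1 0 0 0 1;0 0 -1 0 0 0 1;0 0 -1 0 0 0 1;0 0 0 0 0 0 1"
}}

```text
clock: 13.55
position: [0.4258, 0.0633, 0.1385]
ee_rot: [0.998, 0.057, 0.002, -0.001]
ft_force: [0.4, 0.3, -1.1]
opening: -0.0003
finger_force: 0.0
```

```bash
python3 lev.py; python3 - <<'E'
from h import *
im=grab_frame('side')[170:350,240:440,::-1]
cv2.imwrite('pics/s3.png',cv2.resize(im,None,fx=3.3,fy=3.3,interpolation=cv2.INTER_CUBIC))
E
```

```text
scene 53 [0.6476 0.0985] q 1.601
side 146 [0.6438 0.1001] q 1.57
[0.42458939 0.06317868 0.13704824] [-0.07076582  1.13238655 -0.3862583 ] r 0.14307973918705283 tcp q 4.907109384793114 -1.2669907910866605
```

View pics/s3.png

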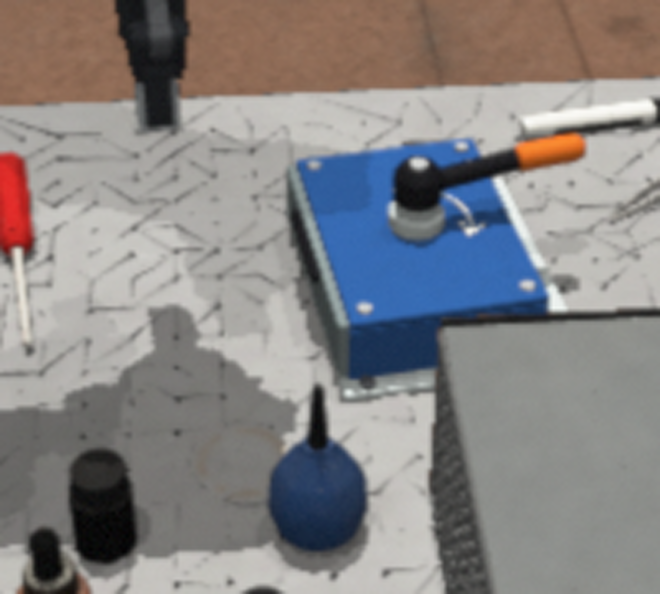

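The drawer front is flush with the housing at (320,270) in the crop. The lever is loose at (550,150), and the blower (318,490) and film bottle (100,505) are standing untouched.

```bash
python3 -c "
from workcell import workorder
print(workorder.sign_off())"
```

```text
the job is handed in; nothing more can be done
None
```

I handed the job in: the clamp is loose at about 1.58 rad, the drawer was pushed home to its firm stop, and the blower and film bottle are untouched; sign-off returned no pass/fail result.

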